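# Drive a lens cell out of an eyepiece tube

### The arm

A 6-joint arm with a two-finger parallel gripper is mounted at the origin on the work surface. World frame = base frame: x ahead of the robot, y to its left, z up, the work surface at z = 0. Lengths are in m, angles in rad, forces in N, time in s.
With the tool pointing down it reaches from about 0.425 to 0.95 m from the base axis. Payload 3.5 kg.
Tool frame: the origin (TCP) lies at the very end of the fingers, on their centre line; the grasp point (between the pads) lies 19 mm behind it; z points along the fingers, y is the direction in which the jaws open and shut (so a half turn about z gives the same grasp; the last joint's range is limited). The gripper opens to 85 mm and grips with 20 to 120 N. Pads are 22 mm wide; open, the fingers measure 114 mm over their backs; the gripper's body (76 mm by 85 mm) begins 54 mm behind the grasp point. The pads swing forward as they close: fully open they stand 13 mm farther back than shut.
Start: joints at [0.994, 0.286, 1.577, -0, 1.279, -0.15], TCP at [0.279, 0.614, 0.231] pointing down, gripper open.
Joint ranges: [-2.77, 2.77], [-0.9, 2.22], [0.21, 2.48], [-1.53, 4.67], [0.24, 2.81], [-2.84, 2.84]. Speed limits (rad/s): [2.79, 2.79, 3.14, 3.14, 3.14, 3.14].

### API

Orientations are given as a unit quaternion [x, y, z, w].
In Python, from plant import ctrl, imaging gives the robot as it stands.
- The arm moves only by the shell command python3 -m creep 'ROWS' [OPENING] [FORCE]. ROWS is JSON, one flat list of numbers, 4 for each row, row after row: the shift along the tool's x, y, z in units of 25 mm (1.0 is 25 mm), then the turn about the tool's z in units of 5 degrees (1.0 is 5 degrees). A call has 1 to 20 rows; each row is the pose to reach, as a shift and turn from the pose commanded when the call began, along the tool's axes at that moment; what a row does not reach only later rows make up. A row lasts 1/12 s, in which the tool goes at most 41.7 mm and 7.16 degrees, less where a joint would pass 70% of its speed; a pose out of reach is approached as far as the arm can. A call with a gripper value outside its range is refused whole. OPENING is the closure in counts, from 0 (fully open) to 255 (shut), set as the call begins (- or left out, the last holds). The fingers move at their own pace and stop on an object; FORCE is the grip in N (left out, the last holds). Time passes only in rows, so rows that repeat a pose let the fingers close. It gives the time, the measured TCP pose, the force and the opening at its end, in the units of the state.
- ctrl.get_state(): the state, without advancing time (a new reading comes with each control period).
- imaging.read_camera(name): name is "scene" or "top" or "wrist"; returns the picture (420x560x3 uint8, red, green, blue); there is no depth.
- imaging.camera_info(name): a dict with "intrinsics" (3x3 intrinsics, pixels), "distortion" ([k1, k2, p1, p2, k3] as OpenCV has them; the pictures are not rectified), "origin" and "attitude" of the camera in the world. Camera axes: x right, y down, z forward; pixel columns grow to the right and rows downward; lengths in m; the calibration is good to about 2 mm. A picture is of the moment at which its call begins: read the wrist's pose just before it. camera_info takes no time and is no camera call; for the wrist camera it gives the pose at the moment of the call.
- ctrl.sign_off(): hands the job in, once; it reports no verdict.
Trained networks look in the newest picture that a camera, given by its name, has taken for a name from the list of things; names that differ only in an ending like _2 or _b are one class to them, and where a whole thing is asked for, a point or a joint stands for the part that bears it (a point fixed in the world has none). Each returns a list of dicts, best first, with "p" (0 to 1); they miss things now and then, are a little off and sometimes report something else, mostly with a low value. They report only what shows in the picture. A call takes as long as a camera call.
- imaging.silhouettes(camera, name): "mask" (420x560 bool, what is visible of it) and "uv" ([column, row] in pixels, amid what is visible of it).
The state is a dict: "time": time; "qpos": joint angles; "dq": joint speeds; "joint_efforts": joint torques, N m; "eef_pos": TCP position; "tcp_rot": TCP orientation; "contact_force": force on the tool from outside, world axes, zero at the start; "wrist_torque": the same for the moment, N m; "opening": opening from 0.0 (shut) to 1.0 (fully open).
Only numpy, scipy, OpenCV 4.12 (cv2) and the standard library are available. Lean on these libraries where they do the work, as an engineer would, in place of code of your own. Each camera call takes 0.05 s, during which the arm holds its last target.

### The job

A lens cell is stuck in the white eyepiece tube. Take the ejector rod off its rest and push its white tip in through the tube's open end, along the bore, until the lens cell drops out of the far end into the catch pan; then draw the rod out and lay it back in the two notches of its rest. Leave the petri dish, jar, spare eyepiece and tweezers where they are.

Things in the scene. Friction and masses are not known exactly. Their poses are not given: they have to be found in the camera images.
- rod_grip (a point): Ejector rod, 200 mm long, 0.22 kg: round steel shaft, 12 mm in diameter, with a dark ribbed grip sleeve (24 mm in diameter, 50 mm long) and a flat white tip disc. This point is the sleeve's centre, on the rod's axis; the balance point is some 10 mm nearer the tip. x runs along the rod to the tip (y, z arbitrary: it can roll). It starts level on its rest, sleeve between posts, tip to the rest's +x.
- rod_tip (a point): Centre of the flat face of the rod's white tip disc (20 mm in diameter, 6 mm thick), 130 mm ahead of rod_grip on the rod's axis; same axes. The tail's end is 70 mm behind rod_grip.
- rest_mid (a point): Aluminium rest, fixed: base 140 x 70 x 10 mm, two posts 10 mm thick, centred 50 mm ahead of and behind this point along x, each with a V notch (90 degrees, about 28 mm wide at the top, post tops 63 mm above the bench) for the rod's shaft. This point is midway between the notches, 55 mm above the bench, on the axis of a rod lying there; x level along that axis, z up.
- bore_mouth (a point): Centre of the open near end of the white eyepiece tube, fixed level on a stand: 60 mm long, 50 mm outer diameter, axis 95 mm above the bench. x is level along the bore into the tube (the way to push), z up. The bore is 30 mm in diameter for 30 mm, then 35 mm to the far end. The stand's base plate (90 mm wide, 10 mm high) starts 40 mm before this point.
- bore_exit (a point): Centre of the tube's far end, 60 mm along x from bore_mouth, same axes. The lens cell sits in this wider half, against the step: the rod's tip meets it about 31 mm past the mouth. Two sprung side noses snap into its groove; a push of 5 to 12 N frees it, and it drops out once the tip is 50 to 65 mm past the mouth.
- cell_center (a point): Centre of the lens cell, a dark steel cylinder 34 mm in diameter and 22 mm long, grooved round the middle, 50 g; x is its axis. At the start it sits in the far half of the bore, its front 7 to 8 mm inside the far end.
- pan_floor (a point): White catch pan with a grey mat, fixed to the stand right at the tube's far end, 100 x 80 mm outside, walls 4 mm thick and 24 mm high. This point is the centre of its inner floor, 52 mm above the bench; same axes as bore_mouth. Centre of the pan lies 51 mm beyond bore_exit.
- petri_dish: Bystander: open glass petri dish, 90 mm in diameter, 15 mm high, origin under its centre.
- jar: Bystander: glass specimen jar, 50 mm in diameter, 65 mm high, origin under its centre.
- spare_eyepiece: Bystander: upright black eyepiece, 40 mm in diameter, 50 mm high, origin under its centre.
- tweezers: Bystander: steel tweezers lying flat, 130 mm long, 16 mm wide, 8 mm high, origin under the centre.

How it is judged:
By the outcome, as a careful person would: the job done as asked, in the order asked, and still so for the second after the job is handed in, with the robot touching nothing.
It also fails if it takes over 53 s, if anything falls off the work surface, if the arm or the gripper's body presses on something with over 40 N, if the wrist force passes 120 N, or if a joint passes its speed limit or range.

## Working session

There is one attempt and no reset: what is moved stays moved. The work goes in short steps, Python scripts to look and compute and a shell command to move; the robot and the scene stay as the last step left them, time stands still between calls to the robot, and variables do not carry over. Pictures are saved under pics/ and viewed, and the job is handed in when it is done.

```bash
ls; mkdir -p pics
python3 - <<'E'
from plant import ctrl, imaging
import cv2
s=ctrl.get_state(); print(s)
for n in ("scene","top"):
    im=imaging.read_camera(n); cv2.imwrite(f"pics/{n}0.png",im[:,:,::-1]); print(n,imaging.camera_info(n))
print(imaging.camera_info("wrist"))
E
```

```text
pics
{'time': 0.0, 'qpos': array([ 9.94018952e-01,  2.87134661e-01,  1.57818361e+00, -1.00857420e-05,
        1.27863772e+00, -1.50016034e-01]), 'dq': array([-0.00138408,  0.00030023,  0.00144242,  0.00140373, -0.00139449,
       -0.00067712]), 'joint_efforts': array([ 4.10802149e-04, -4.05977726e+01, -2.92630291e+01, -6.61095669e-05,
        5.70499702e-03,  6.68817854e-07]), 'eef_pos': array([0.27901534, 0.61389951, 0.22996429]), 'tcp_rot': array([ 2.11763530e-01,  9.77320219e-01, -1.10621403e-03, -4.15512720e-04]), 'contact_force': array([-0.09090582,  0.06998959,  0.16493222]), 'wrist_torque': array([ 0.05873116, -0.01835146,  0.00584004]), 'opening': 1.002413076763413}
scene {'intrinsics': array([[502.8976978 ,   0.        , 278.15785447],
       [  0.        , 502.8976978 , 211.96797579],
       [  0.        ,   0.        ,   1.        ]]), 'distortion': array([-0.00178876,  0.        ,  0.        ,  0.        ,  0.        ]), 'origin': array([1.2265642 , 0.28337412, 0.88376287]), 'attitude': array([ 0.4991961 ,  0.78792062, -0.30912287, -0.18554623])}
top {'intrinsics': array([[392.28774788,   0.        , 286.32779678],
       [  0.        , 392.28774788, 213.3033053 ],
       [  0.        ,   0.        ,   1.        ]]), 'distortion': array([-0.07146441,  0.        ,  0.        ,  0.        ,  0.        ]), 'origin': array([ 0.46538742, -0.03263288,  0.9780374 ]), 'attitude': array([-0.70424935,  0.706808  , -0.04864198,  0.04570849])}
{'intrinsics': array([[324.07696045,   0.        , 277.20594345],
       [  0.        , 324.07696045, 216.28250259],
       [  0.        ,   0.        ,   1.        ]]), 'distortion': array([0.01389809, 0.        , 0.        , 0.        , 0.        ]), 'origin': array([0.21136623, 0.64460155, 0.37205899]), 'attitude': array([0.83160654, 0.53552369, 0.07864907, 0.12433529])}
```

View pics/scene0.png

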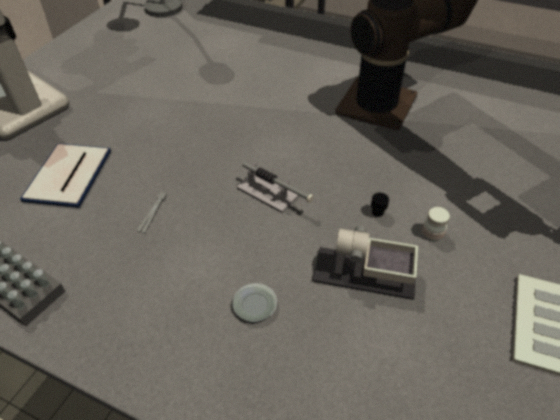

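View pics/top0.png

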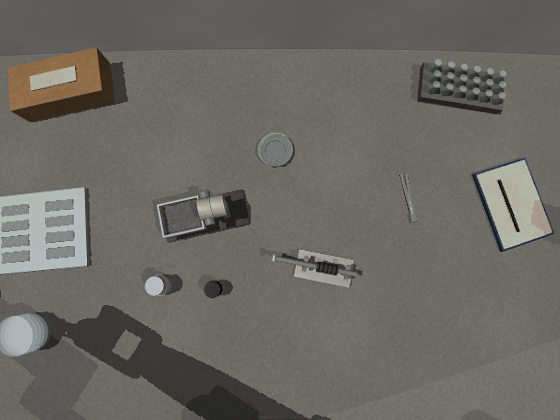

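```bash
cat > h.py <<'E'
import numpy as np, cv2
from plant import ctrl, imaging
from scipy.spatial.transform import Rotation as R
def ray(cam,uv,ci=None):
    ci=ci or imaging.camera_info(cam)
    p=cv2.undistortPoints(np.array([[uv]],float),ci['intrinsics'],ci['distortion'])[0,0]
    return ci['origin'],R.from_quat(ci['attitude']).apply([p[0],p[1],1.])
def onz(cam,uv,z,ci=None):
    o,d=ray(cam,uv,ci); return o+d*(z-o[2])/d[2]
def proj(cam,P,ci=None):
    ci=ci or imaging.camera_info(cam)
    r=R.from_quat(ci['attitude']).inv()
    c=r.apply(np.atleast_2d(P)-ci['origin'])
    return cv2.projectPoints(c.reshape(-1,1,3),np.zeros(3),np.zeros(3),ci['intrinsics'],ci['distortion'])[0][:,0]
E
python3 - <<'E'
from h import *
np.set_printoptions(precision=4,suppress=True)
z=dict(rod_grip=.055,rod_tip=.055,rest_mid=.055,bore_mouth=.095,bore_exit=.095,pan_floor=.052,petri_dish=.015,jar=.05,spare_eyepiece=.04,tweezers=.004)
for c in("top","scene"):
    im=imaging.read_camera(c)
    for n in z:
        for d in imaging.silhouettes(c,n)[:2]:
            print(c,n,round(d['p'],2),d['uv'],d['mask'].sum(),onz(c,d['uv'],z[n]))
            np.save(f"pics/{c}_{n}.npy",d['mask']) if d['p']>.5 else 0
    x0,y0,w,hh=(150,180,220,120) if c=="top" else (220,140,220,170)
    cr=im[y0:y0+hh,x0:x0+w,::-1]; cv2.imwrite(f"pics/{c}crop.png",cv2.resize(cr,None,fx=3.5,fy=3.5,interpolation=cv2.INTER_CUBIC))
E
```

```text
top rod_grip 0.94 [321.7, 266.1] 543 [ 0.4646 -0.1189  0.055 ]
top rod_tip 0.64 [322.9, 267.6] 543 [ 0.4611 -0.1217  0.055 ]
top rod_tip 0.25 [199.8, 216.3] 3382 [0.5829 0.1691 0.055 ]
top rest_mid 0.61 [322.3, 273.2] 1291 [ 0.4481 -0.1201  0.055 ]
top bore_mouth 0.7 [197.8, 215.9] 3265 [0.5787 0.1649 0.095 ]
top bore_exit 0.85 [202.4, 213.7] 3435 [0.5837 0.1545 0.095 ]
top bore_exit 0.54 [321.9, 273.7] 1226 [ 0.4478 -0.1154  0.095 ]
top pan_floor 0.59 [199.9, 216.3] 3387 [0.5833 0.1695 0.052 ]
top petri_dish 0.87 [277.9, 152.0] 968 [ 0.7516 -0.0161  0.015 ]
top jar 0.57 [157.2, 283.9] 514 [0.4236 0.2675 0.05  ]
top spare_eyepiece 0.57 [320.5, 268.8] 601 [ 0.4582 -0.1174  0.04  ]
top spare_eyepiece 0.47 [208.2, 288.8] 224 [0.412  0.1485 0.04  ]
top tweezers 0.89 [407.9, 197.3] 352 [ 0.6362 -0.3459  0.004 ]
scene rod_grip 0.7 [276.1, 182.5] 504 [ 0.4711 -0.0996  0.055 ]
scene rod_grip 0.26 [366.1, 264.5] 5249 [0.6084 0.1694 0.055 ]
scene rod_tip 0.61 [272.0, 180.2] 627 [ 0.4681 -0.1118  0.055 ]
scene rest_mid 0.96 [264.9, 189.4] 1195 [ 0.5026 -0.1133  0.055 ]
scene bore_mouth 0.74 [370.4, 266.5] 5140 [0.6393 0.1839 0.095 ]
scene bore_exit 0.93 [364.6, 263.3] 5342 [0.6367 0.1714 0.095 ]
scene pan_floor 0.58 [367.6, 264.9] 5303 [0.6058 0.1721 0.052 ]
scene petri_dish 0.85 [251.3, 302.3] 1279 [ 0.7647 -0.0139  0.015 ]
scene jar 0.71 [435.7, 222.6] 683 [0.4334 0.2692 0.05  ]
scene spare_eyepiece 0.84 [377.9, 203.1] 339 [0.4205 0.135  0.04  ]
scene spare_eyepiece 0.62 [366.1, 264.5] 5104 [0.5972 0.1673 0.04  ]
scene tweezers 0.56 [152.8, 211.3] 272 [ 0.6353 -0.3473  0.004 ]
```

View pics/topcrop.png

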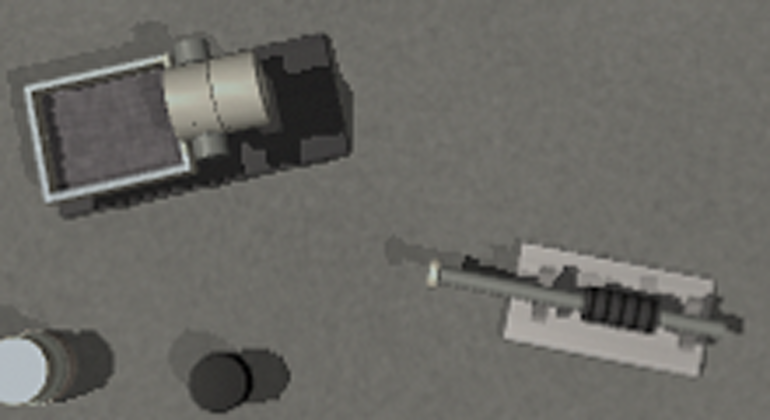

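View pics/scenecrop.png

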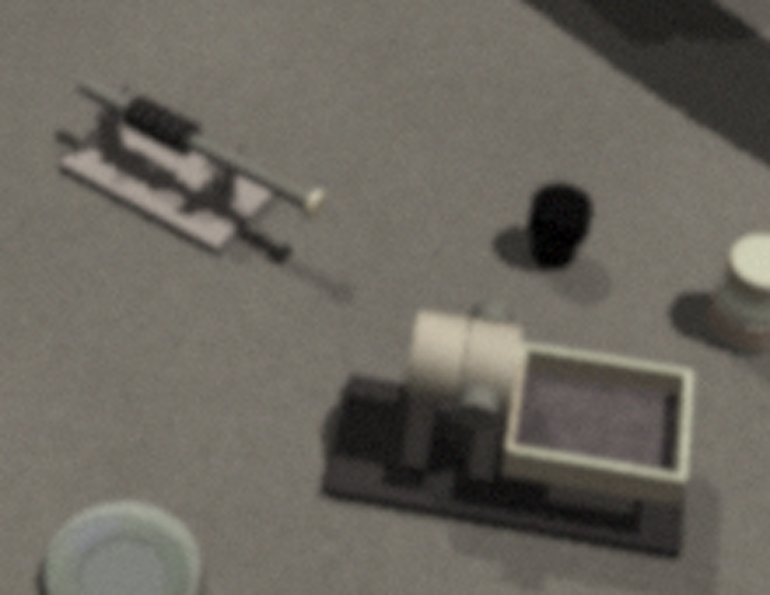

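Run:
```python
from h import *
np.set_printoptions(precision=4,suppress=True)
c=lambda u,v:(150+u/3.5-.36,180+v/3.5-.36)
s=lambda u,v:(220+u/3.5-.36,140+v/3.5-.36)
for nm,f,cam,pts in (("top",c,"top",[("tip",434,274,.055),("slv",621,309,.055),("tail",742,327,.055),("mouth",266,91,.12),("exit",170,106,.12),("panfar",37,146,.076),("panTL",27,88,.076),("panBL",48,201,.076),("panBR",188,168,.076)]),
  ("scene",s,"scene",[("tip",314,201,.055),("slv",163,123,.055),("tail",82,90,.055),("panA",520,347,.076),("panB",690,372,.076),("panC",684,474,.076),("panD",510,450,.076)])):
    for n,u,v,z in pts: print(nm,n,onz(cam,f(u,v),z)[:2])
r=R.from_quat(ctrl.get_state()['tcp_rot']).as_matrix(); print(r)
ci=imaging.camera_info("wrist"); print("cam in tool", r.T@(ci['origin']-ctrl.get_state()['eef_pos']), r.T@R.from_quat(ci['attitude']).as_matrix())
```

```text
top tip [ 0.4841 -0.0066]
top slv [ 0.4603 -0.1314]
top tail [ 0.4478 -0.2123]
top mouth [0.5982 0.0979]
top exit [0.5888 0.1588]
top panfar [0.5686 0.2571]
top panTL [0.6077 0.2654]
top panBL [0.532  0.2483]
top panBR [0.5537 0.1556]
scene tip [ 0.4821 -0.0099]
scene slv [ 0.4573 -0.1326]
scene tail [ 0.451  -0.1987]
scene panA [0.56   0.1549]
scene panB [0.5364 0.2502]
scene panC [0.6082 0.2663]
scene panD [0.6332 0.1739]
[[-0.9103  0.4139  0.    ]
 [ 0.4139  0.9103 -0.    ]
 [-0.      0.     -1.    ]]
cam in tool [ 0.0743 -0.0004 -0.142 ] [[-0.0001 -0.9566 -0.2913]
 [ 1.     -0.0001 -0.0003]
 [ 0.0002 -0.2913  0.9566]]
```

```bash
python3 -m creep '[-0.2,-0.15,0,0.1, -0.8,-0.6,0,0.4, -1.9,-1.3,0,0.9, -3.2,-2.2,0,1.6, -4.5,-3.1,0,2.2, -5.7,-4.0,0,2.8, -7.0,-4.9,0,3.4, -8.3,-5.7,0,4.1, -9.5,-6.6,0,4.7, -10.8,-7.5,0,5.3, -12.1,-8.4,0,5.9, -13.4,-9.3,0,6.6, -14.6,-10.1,0,7.2, -15.9,-11.0,0,7.8, -17.2,-11.9,0,8.4, -18.4,-12.8,0,9.0, -19.7,-13.7,0,9.7, -20.6,-14.3,0,10.1, -21.2,-14.7,0,10.4, -21.2,-14.7,0,10.4]' 0
python3 - <<'E'
from h import *
print(ctrl.get_state()['qpos'])
ci=imaging.camera_info("wrist"); im=imaging.read_camera("wrist"); cv2.imwrite("pics/w1.png",im[:,:,::-1])
s=ctrl.get_state();np.savez("w1.npz",o=ci['origin'],a=ci['attitude']); print(s['time'],s['eef_pos'],R.from_quat(s['tcp_rot']).as_matrix(), ci['origin'])
E
```

```text
time: 2.87
eef_pos: [0.611, 0.0572, 0.2313]
tcp_rot: [0.621, 0.784, -0.0, 0.0]
contact_force: [-0.1, 0.0, -0.5]
opening: 0.999
[-7.14348088e-02  1.52981001e-01  1.73393221e+00 -8.81507732e-04
  1.25408766e+00 -3.02742796e-01]
2.9167 [0.61010553 0.05909287 0.2311517 ] [[-2.31663597e-01  9.72795859e-01 -4.42001228e-04]
 [ 9.72795879e-01  2.31663738e-01  3.01428920e-04]
 [ 3.95624462e-04 -3.60146865e-04 -9.99999857e-01]] [0.59343318 0.1290921  0.37317642]
```

View pics/w1.png

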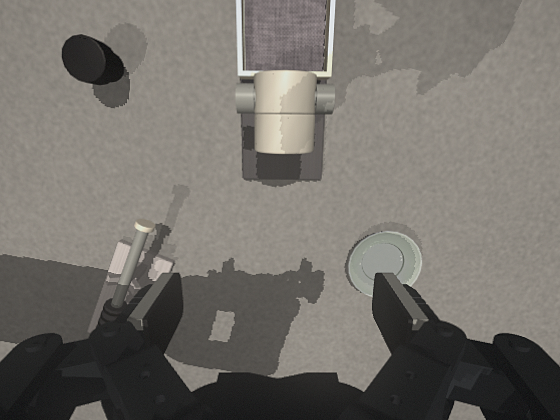

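Run:
```python
from h import *
ctrl.get_state(); imaging.read_camera("wrist")
ci=imaging.camera_info("wrist"); im=imaging.read_camera("wrist")
s=ctrl.get_state();np.savez("w2.npz",o=ci['origin'],a=ci['attitude'],p=s['eef_pos'],q=s['tcp_rot']); print(s['time'],s['eef_pos'],s['dq'].max())
cv2.imwrite("pics/w2.png",im[:,:,::-1])
cv2.imwrite("pics/w2a.png",cv2.resize(im[0:190,220:350,::-1],None,fx=4,fy=4,interpolation=cv2.INTER_CUBIC)[170:])
cv2.imwrite("pics/w2b.png",cv2.resize(im[210:340,80:200,::-1],None,fx=4,fy=4,interpolation=cv2.INTER_CUBIC))
```

```text
3.0167 [0.60916463 0.06122684 0.23113837] 0.02073311539124777
```

View pics/w2a.png

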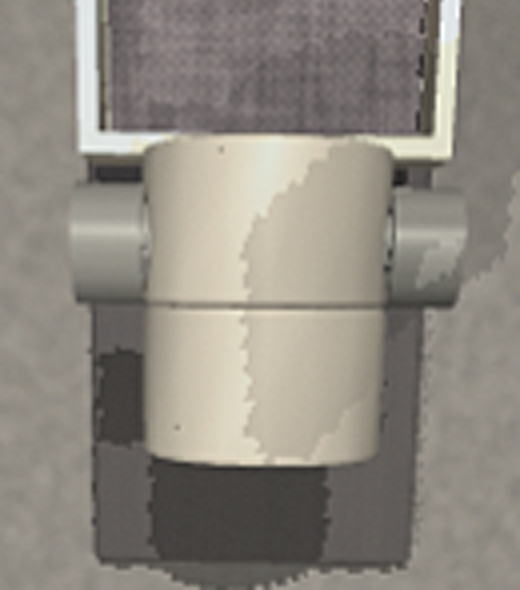

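View pics/w2b.png

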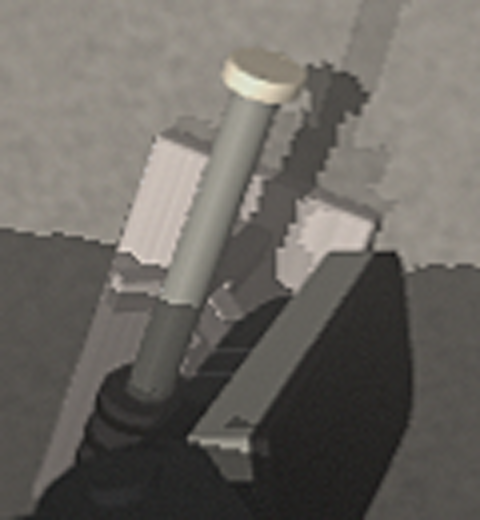

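```bash
cat > fit.py <<'E'
from h import *
from scipy.optimize import least_squares
np.set_printoptions(precision=4,suppress=True)
def frame(p):
    x,y,t=p; ex=np.array([np.cos(t),np.sin(t),0]); ey=np.array([-np.sin(t),np.cos(t),0]); return np.array([x,y,.095]),ex,ey
th=np.linspace(0,2*np.pi,181)
def circ(p,a,r=.025):
    o,ex,ey=frame(p); return o+a*ex+r*(np.outer(np.cos(th),ey)+np.outer(np.sin(th),[0,0,1]))
def pt(p,a,b,z):
    o,ex,ey=frame(p); q=o+a*ex+b*ey; q[2]=z; return q
E
python3 - <<'E'
from fit import *
w=np.load("w2.npz"); ci=imaging.camera_info("wrist"); ci['origin']=w['o'];ci['attitude']=w['a']
A=lambda U,V:np.array([220+U/4-.375,(170+V)/4-.375])
def res(p,full=False):
    m=proj("wrist",circ(p,0),ci); e=proj("wrist",circ(p,.06),ci)
    pr=[m[:,0].min(),m[:,0].max(),m[:,1].max(),e[:,0].min(),e[:,0].max(),e[:,1].min()]
    ob=[A(146,0)[0],A(380,0)[0],A(0,466)[1],A(145,0)[0],A(393,0)[0],A(0,133)[1]]
    c=proj("wrist",[pt(p,-.04,.045,.01),pt(p,-.04,-.045,.01)],ci)
    pr+=list(c.ravel()); ob+=list(A(97,563))+list(A(408,568))
    return np.array(pr)-np.array(ob)
for mask in (np.arange(6),np.arange(10)):
    r=least_squares(lambda p:res(p)[mask],[.595,.1,1.8]); print(r.x,np.degrees(r.x[2]),r.fun)
# rod
B=lambda U,V:(80+U/4-.375,210+V/4-.375)
for n,u in(("tip",(263,66)),("shaft",(152,375)),("mid",(199,240))): print(n,onz("wrist",B(*u),.055,ci))
# check vs other cams
for c in("top","scene"):
    print(c,proj(c,[pt(r.x,0,0,.12),pt(r.x,.06,0,.12),pt(r.x,.061,-.04,.076),pt(r.x,.161,.04,.076)]))
E
```

```text
[0.6057 0.1039 1.7946] 102.82511686104075 [-0.3284  0.3541  0.5663 -0.6874  0.6605 -0.4394]
[0.6057 0.1037 1.7931] 102.73704649009929 [-0.3768  0.2912  0.8269 -0.6219  0.7092 -0.1469 -0.7645 -0.3137  0.7504
 -0.5312]
tip [ 0.4844 -0.0039  0.055 ]
shaft [ 0.4655 -0.1016  0.055 ]
mid [ 0.4737 -0.0573  0.055 ]
top [[223.1104 202.3353]
 [196.7075 208.3317]
 [197.1694 194.695 ]
 [161.8171 237.4318]]
scene [[338.5201 232.5058]
 [369.0317 237.457 ]
 [364.7695 267.1319]
 [418.2836 244.3754]]
```

```bash
python3 -m creep '[-0.2,-0.25,0.1,0.15, -0.7,-0.9,0.4,0.6, -1.4,-1.8,0.8,1.1, -2.2,-2.8,1.2,1.8, -3.0,-3.8,1.6,2.4, -3.8,-4.8,2.0,3.1, -4.6,-5.8,2.4,3.7, -5.3,-6.7,2.8,4.3, -5.8,-7.3,3.1,4.7, -6.06,-7.62,3.24,4.88, -6.06,-7.62,3.24,4.88, -6.06,-7.62,3.24,4.88, -6.06,-7.62,3.24,4.88]'
python3 - <<'E'
from h import *
ci=imaging.camera_info("wrist"); im=imaging.read_camera("wrist")
s=ctrl.get_state();np.savez("w3.npz",o=ci['origin'],a=ci['attitude'],p=s['eef_pos'],q=s['tcp_rot'])
m=R.from_quat(s['tcp_rot']).as_matrix();print(s['time'],s['eef_pos'],np.degrees(np.arctan2(m[1,0],m[0,0])))
cv2.imwrite("pics/w3.png",im[:,:,::-1])
g=np.array([.4595,-.1318,.055]);t=np.radians(79.1);d=np.array([np.cos(t),np.sin(t),0]);n=np.array([-d[1],d[0],0])
print(proj("wrist",[g,g+.025*d,g+.025*d+.012*n,g+.025*d-.012*n,g+.1*d,g-.06*d],ci))
E
```

```text
time: 4.1
eef_pos: [0.4609, -0.1306, 0.1511]
tcp_rot: [0.77, 0.638, 0.0, 0.001]
contact_force: [-0.1, 0.5, -0.2]
opening: 1.0
4.15 [ 0.46099325 -0.13063212  0.15112986] 79.25784843125889
[[275.83987331 219.62499171]
 [275.87891014 187.73422089]
 [259.8266905  187.70425901]
 [291.92562122 187.76222754]
 [276.00911969  79.12762868]
 [275.75352965 289.12623809]]
```

View pics/w3.png

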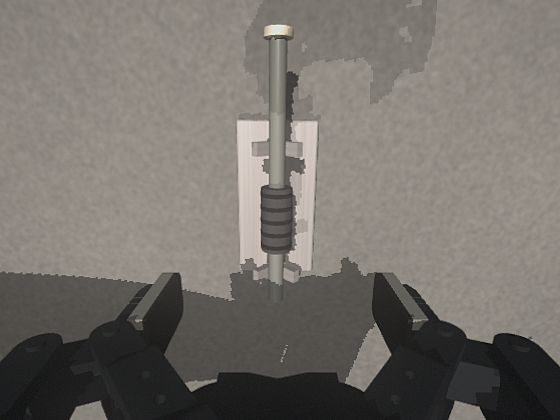

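```bash
python3 -m creep '[0,0,0.3,-0, 0,0,1.0,0, 0,0,2.0,0, 0,0,3.0,0.05, 0,0,3.9,0.08, 0,0,4.4,0.08, 0,0,4.68,0.08, 0,0,4.68,0.08, 0,0,4.68,0.08, 0,0,4.68,0.08]'
python3 -m creep '[0,0,0,0,0,0,0,0,0,0,0,0,0,0,0,0,0,0,0,0,0,0,0,0,0,0,0,0,0,0,0,0,0,0,0,0,0,0,0,0]' 255 80
python3 - <<'E'
from h import *
s=ctrl.get_state(); print(s)
im=imaging.read_camera("wrist"); cv2.imwrite("pics/w4.png",im[:,:,::-1])
E
```

```text
time: 4.98
eef_pos: [0.4611, -0.1317, 0.0344]
tcp_rot: [0.773, 0.635, 0.0, 0.001]
contact_force: [0.8, -0.7, 0.6]
opening: 1.002
time: 5.82
eef_pos: [0.46, -0.1314, 0.0338]
tcp_rot: [0.773, 0.634, -0.0, -0.0]
contact_force: [-2.3, 0.5, 5.5]
opening: 0.258
{'time': 5.8167, 'qpos': array([-4.90751305e-01,  1.23522846e-01,  2.17655632e+00, -2.50491195e-04,
        8.41998138e-01, -2.94276929e-01]), 'dq': array([-0.00096136,  0.00034268, -0.00212178, -0.00108436,  0.00035751,
       -0.00082975]), 'joint_efforts': array([ 4.77371318e-02, -2.51065743e+01, -2.16801846e+01,  9.88521986e-02,
       -6.15098588e-01, -1.77538907e-02]), 'eef_pos': array([ 0.45996236, -0.13143354,  0.03378745]), 'tcp_rot': array([ 7.72997095e-01,  6.34409508e-01, -1.79068292e-04, -1.88100123e-04]), 'contact_force': array([-2.30065547,  0.46537763,  5.49084178]), 'wrist_torque': array([ 0.10761072,  0.42660052, -0.02666098]), 'opening': 0.2578343764241946}
```

View pics/w4.png

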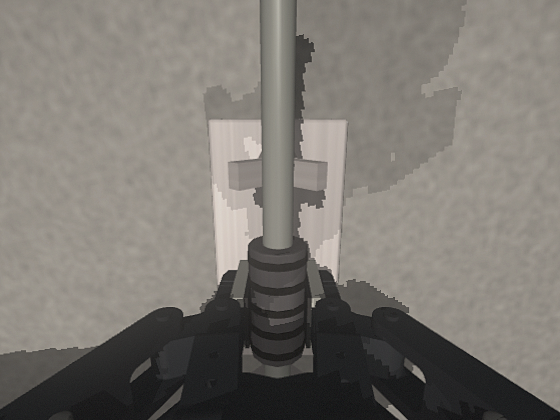

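```bash
python3 -m creep '[0,0,-0.1,0, 0,0,-0.4,0, 0,0,-0.9,0, 0,0,-1.4,0, 0,0,-1.6,0, 0,0,-1.6,0, 0,0,-1.6,0]'
python3 -m creep '[0.1,0.15,0,-0.1, 0.4,0.6,0,-0.4, 0.9,1.2,0,-0.9, 1.4,1.9,0,-1.4, 1.9,2.6,0,-2.0, 2.5,3.4,0,-2.5, 3.0,4.1,0,-3.1, 3.5,4.8,0,-3.6, 4.0,5.5,0,-4.1, 4.4,6.0,0,-4.5, 4.6,6.3,0,-4.7, 4.7,6.41,0,-4.81, 4.7,6.41,0,-4.81, 4.7,6.41,0,-4.81, 4.7,6.41,0,-4.81]'
python3 - <<'E'
from fit import *
s=ctrl.get_state();m=R.from_quat(s['tcp_rot']).as_matrix();print(s['time'],s['eef_pos'],np.degrees(np.arctan2(m[1,0],m[0,0])),s['wrist_torque'],s['opening'])
for c,(x0,y0,w,hh) in dict(top=(180,180,160,100),scene=(260,180,160,110),wrist=(0,0,560,420)).items():
    im=imaging.read_camera(c); f=1 if c=="wrist" else 5
    cv2.imwrite(f"pics/{c}5.png",cv2.resize(im[y0:y0+hh,x0:x0+w,::-1],None,fx=f,fy=f,interpolation=cv2.INTER_CUBIC))
E
```

```text
time: 6.45
eef_pos: [0.46, -0.1313, 0.0733]
tcp_rot: [0.773, 0.634, 0.0, 0.0]
contact_force: [0.5, -0.1, -1.6]
opening: 0.255
time: 7.7
eef_pos: [0.6391, -0.0477, 0.0729]
tcp_rot: [0.624, 0.781, -0.0, -0.001]
contact_force: [0.3, -1.2, -1.8]
opening: 0.256
7.7 [ 0.6391 -0.0477  0.0729] 102.75191416040495 [-0.0378  0.0087  0.0234] 0.2555789530725828
```

View pics/top5.png

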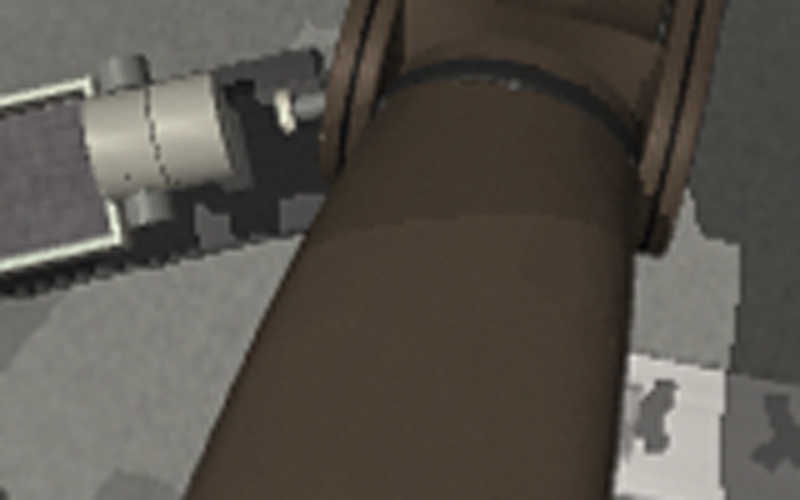

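View pics/scene5.png

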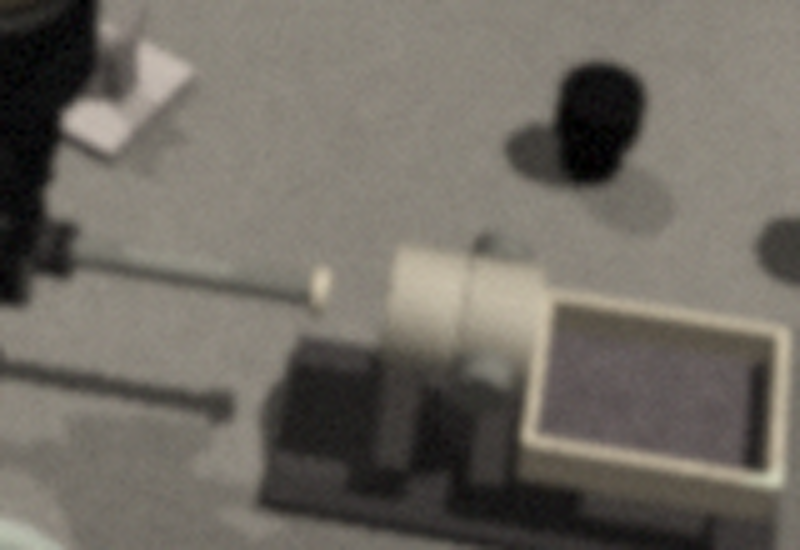

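View pics/wrist5.png

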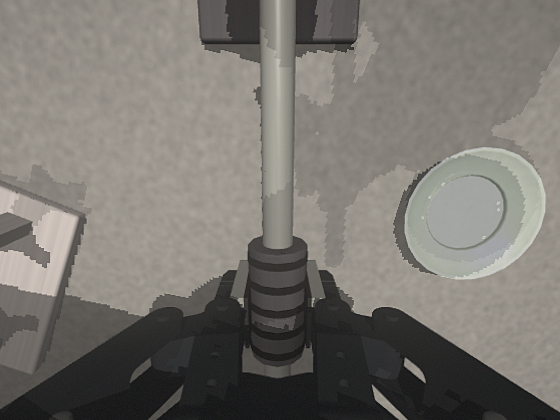

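Run:
```python
from fit import *
P=[.6057,.1038,np.radians(102.8)]
g=np.array([.6391,-.0477,.0941]);t=np.radians(102.75);d=np.array([np.cos(t),np.sin(t),0])
tipc=g+.127*d
for c,(x0,y0,w,hh) in dict(top=(180,180,160,100),scene=(260,180,160,110)).items():
    im=cv2.imread(f"pics/{c}5.png")
    def dr(X,col,closed=True):
        u=(proj(c,X)-[x0,y0]+.5)*5; cv2.polylines(im,[np.round(u*8).astype(int)],closed,col,1,cv2.LINE_AA,3)
    dr(circ(P,0),(0,0,255));dr(circ(P,.06),(0,0,255));dr(circ(P,0,.015),(0,255,255))
    Q=[*g[:2],t]
    b=circ(Q,.13,.01);b[:,2]-=.0009;dr(b,(0,255,0))
    b=circ(Q,.124,.01);b[:,2]-=.0009;dr(b,(0,255,0))
    dr([pt(P,.061,-.04,.076),pt(P,.161,-.04,.076),pt(P,.161,.04,.076),pt(P,.061,.04,.076)],(255,0,0))
    cv2.imwrite(f"pics/{c}5o.png",im)
```

```text
(no output)
```

View pics/top5o.png

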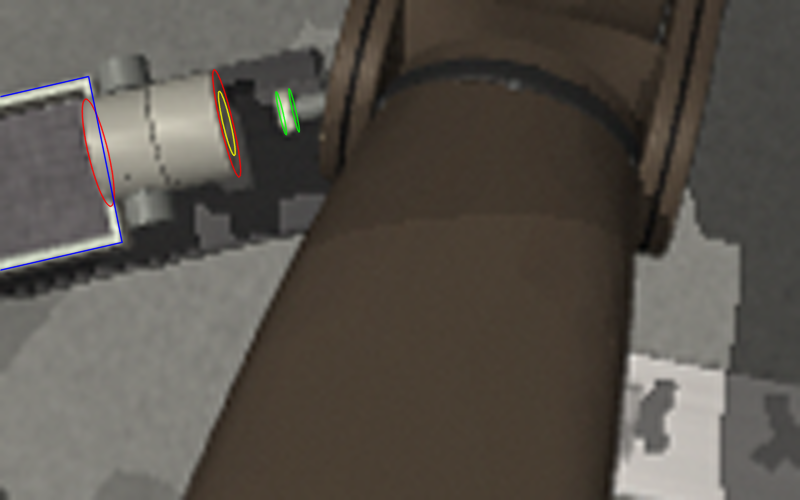

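View pics/scene5o.png

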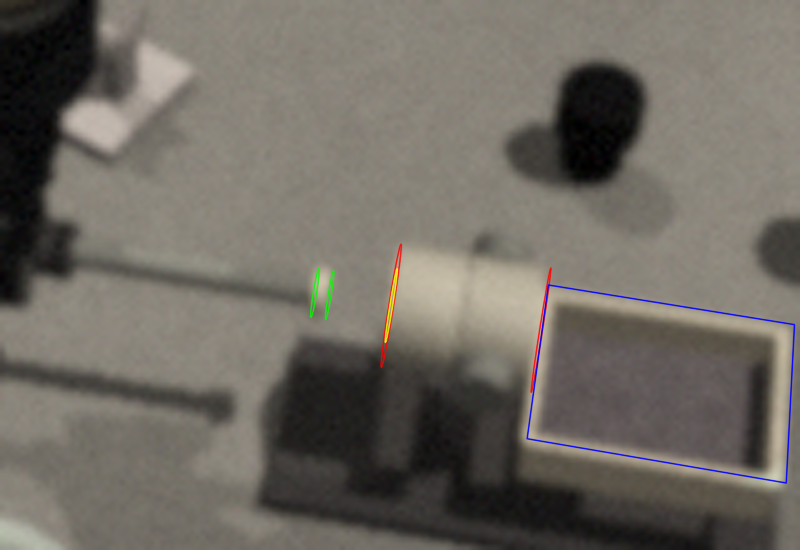

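```bash
python3 -m creep '[0.1,0,0,0, 0.3,0,0,0, 0.55,0,0,0, 0.8,0,0,0, 1.05,0,0,0, 1.3,0,0,0, 1.55,0,0,0, 1.8,0,0,0, 1.95,0,0,0, 2.0,0,0,0, 2.0,0,0,0, 2.0,0,0,0]'
python3 - <<'E'
from fit import *
s=ctrl.get_state();m=R.from_quat(s['tcp_rot']).as_matrix();print(s['time'],s['eef_pos'],m.T@s['contact_force'],s['wrist_torque'],s['opening'])
for c,(x0,y0,w,hh) in dict(scene=(260,180,160,110)).items():
    im=imaging.read_camera(c); f=1 if c=="wrist" else 5
    cv2.imwrite(f"pics/{c}6.png",cv2.resize(im[y0:y0+hh,x0:x0+w,::-1],None,fx=f,fy=f,interpolation=cv2.INTER_CUBIC))
E
```

```text
time: 8.85
eef_pos: [0.6291, 0.0013, 0.0734]
tcp_rot: [0.624, 0.782, -0.0, 0.0]
contact_force: [0.5, -0.3, -1.2]
opening: 0.254
8.85 [0.6291 0.0013 0.0734] [-0.3593  0.3852  1.1628] [0.0125 0.0081 0.0282] 0.2539631525527047
```

View pics/scene6.png

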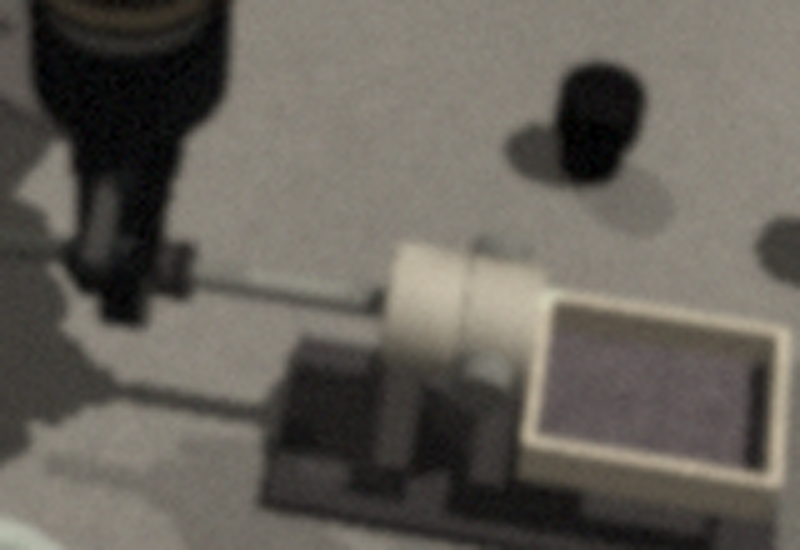

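```bash
python3 -m creep '[0.1,0,0,0, 0.2,0,0,0, 0.3,0,0,0, 0.4,0,0,0, 0.5,0,0,0, 0.6,0,0,0, 0.7,0,0,0, 0.8,0,0,0, 0.8,0,0,0, 0.8,0,0,0]'
python3 -m creep '[0.1,0,0,0, 0.2,0,0,0, 0.3,0,0,0, 0.4,0,0,0, 0.4,0,0,0, 0.4,0,0,0]'
python3 - <<'E'
from fit import *
s=ctrl.get_state();m=R.from_quat(s['tcp_rot']).as_matrix();print(s['time'],s['eef_pos'],m.T@s['contact_force'],s['wrist_torque'],s['opening'])
for c,(x0,y0,w,hh) in dict(scene=(260,180,160,110),wrist=(0,0,560,420)).items():
    im=imaging.read_camera(c); f=1 if c=="wrist" else 5
    cv2.imwrite(f"pics/{c}7.png",cv2.resize(im[y0:y0+hh,x0:x0+w,::-1],None,fx=f,fy=f,interpolation=cv2.INTER_CUBIC))
E
```

```text
time: 9.73
eef_pos: [0.6241, 0.0218, 0.073]
tcp_rot: [0.624, 0.782, 0.0, -0.001]
contact_force: [0.2, -0.3, -1.9]
opening: 0.256
time: 10.23
eef_pos: [0.6223, 0.0309, 0.0733]
tcp_rot: [0.624, 0.782, -0.0, -0.0]
contact_force: [1.0, 0.3, -2.3]
opening: 0.258
10.2333 [0.6223 0.0309 0.0733] [0.0708 1.0686 2.2983] [-0.0008  0.0125 -0.0128] 0.25781902824808467
```

View pics/scene7.png

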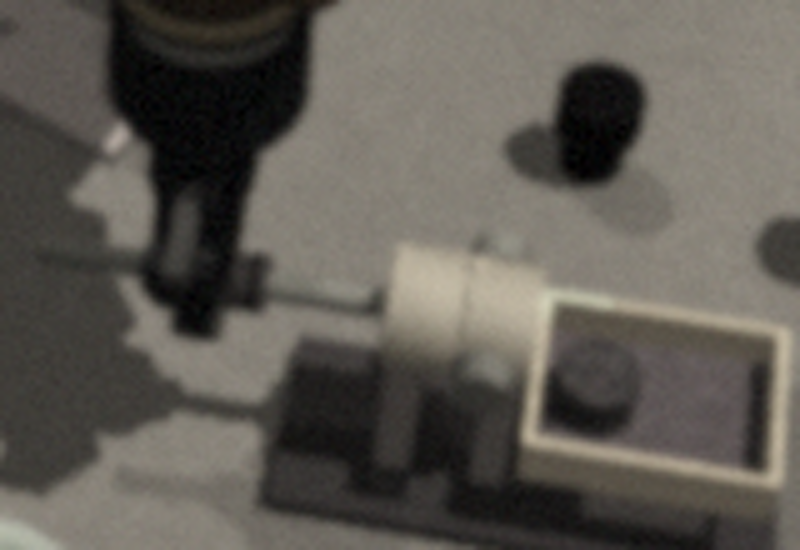

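View pics/wrist7.png

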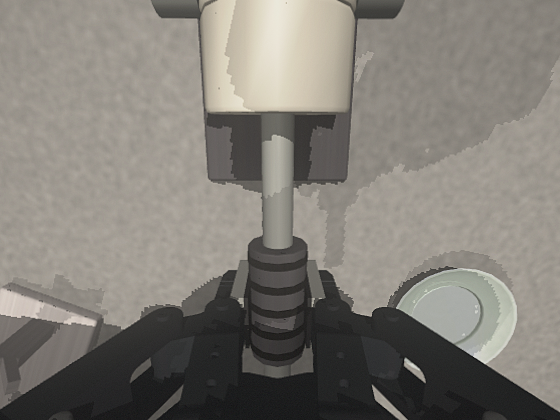

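```bash
python3 -m creep '[-0.1,0,0,0, -0.3,0,0,0, -0.6,0,0,0, -0.9,0,0,0, -1.2,0,0,0, -1.5,0,0,0, -1.8,0,0,0, -2.1,0,0,0, -2.4,0,0,0, -2.7,0,0,0, -3.0,0,0,0, -3.2,0,0,0, -3.2,0,0,0, -3.2,0,0,0]'
python3 - <<'E'
from fit import *
s=ctrl.get_state();m=R.from_quat(s['tcp_rot']).as_matrix();print(s['time'],s['eef_pos'],np.degrees(np.arctan2(m[1,0],m[0,0])),m.T@s['contact_force'],s['opening'])
for c,(x0,y0,w,hh) in dict(scene=(260,180,160,110),top=(150,170,160,110)).items():
    im=imaging.read_camera(c); f=5
    cv2.imwrite(f"pics/{c}8.png",cv2.resize(im[y0:y0+hh,x0:x0+w,::-1],None,fx=f,fy=f,interpolation=cv2.INTER_CUBIC))
    for d in imaging.silhouettes(c,"cell_center")[:2]:print(c,d['p'],d['uv'],d['mask'].sum(),onz(c,d['uv'],.072))
E
```

```text
time: 11.5
eef_pos: [0.6401, -0.0477, 0.0733]
tcp_rot: [0.624, 0.781, 0.0, -0.0]
contact_force: [0.7, -0.8, -1.3]
opening: 0.259
11.5 [ 0.6401 -0.0477  0.0733] 102.76331089152494 [-0.9182  0.5191  1.3206] 0.2588256162683599
scene 0.54 [380.2, 259.3] 276 [0.597  0.1931 0.072 ]
top 0.71 [191.2, 211.5] 204 [0.5921 0.1859 0.072 ]
```

View pics/scene8.png

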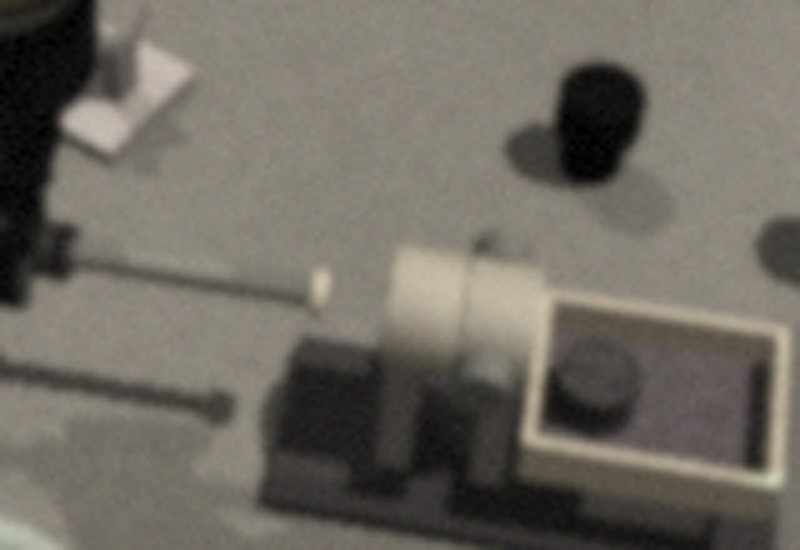

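View pics/top8.png

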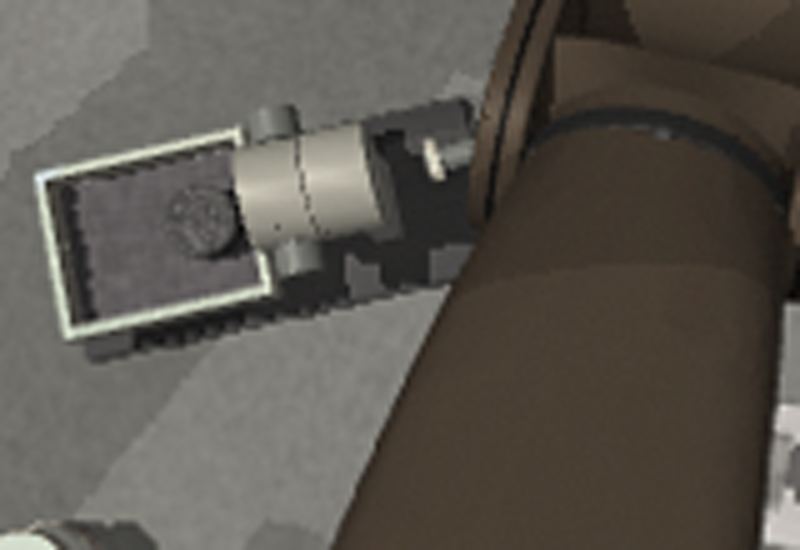

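```bash
python3 -m creep '[-0.1,-0.2,0,0.1, -0.2,-0.7,0,0.4, -0.35,-1.5,0,0.9, -0.5,-2.4,0,1.5, -0.7,-3.2,0,2.0, -0.9,-4.1,0,2.5, -1.1,-5.0,0,3.1, -1.3,-5.9,0,3.6, -1.45,-6.7,0,4.1, -1.6,-7.3,0,4.5, -1.66,-7.65,0,4.75, -1.68,-7.77,0,4.81, -1.68,-7.77,0,4.81, -1.68,-7.77,0,4.81, -1.68,-7.77,0,4.81, -1.68,-7.77,0,4.81]'
python3 - <<'E'
from fit import *
s=ctrl.get_state();m=R.from_quat(s['tcp_rot']).as_matrix();print(s['time'],s['eef_pos'],np.degrees(np.arctan2(m[1,0],m[0,0])),m.T@s['contact_force'],s['opening'])
for c,(x0,y0,w,hh) in dict(scene=(220,140,160,110),wrist=(0,0,560,420)).items():
    im=imaging.read_camera(c); f=1 if c=="wrist" else 5
    cv2.imwrite(f"pics/{c}9.png",cv2.resize(im[y0:y0+hh,x0:x0+w,::-1],None,fx=f,fy=f,interpolation=cv2.INTER_CUBIC))
E
```

```text
time: 13.03
eef_pos: [0.4607, -0.1312, 0.0735]
tcp_rot: [0.773, 0.635, 0.0, 0.0]
contact_force: [0.2, -0.9, -1.9]
opening: 0.26
13.0333 [ 0.4607 -0.1312  0.0735] 78.80346277771388 [-0.8933  0.3567  1.9088] 0.2596750606078739
```

View pics/scene9.png

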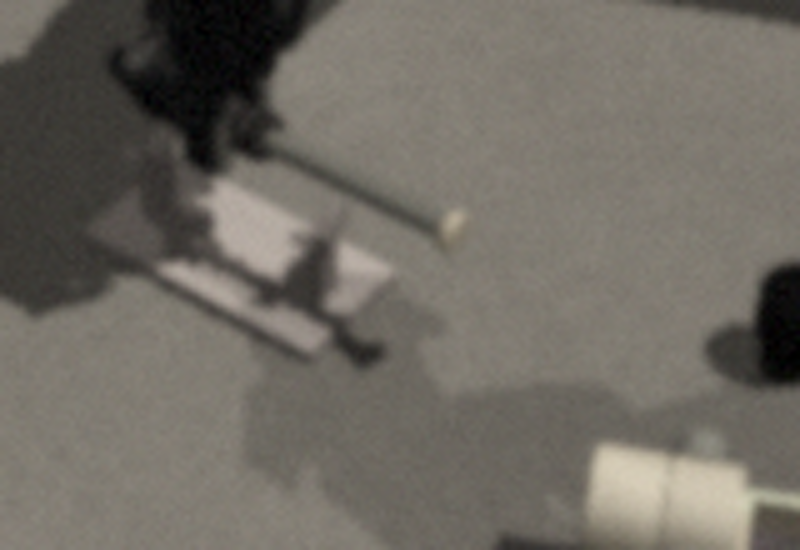

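View pics/wrist9.png

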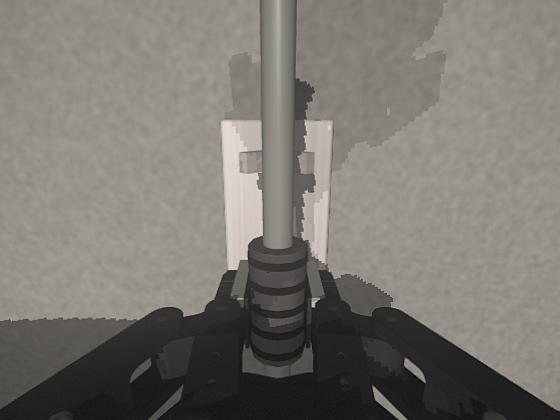

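The rod (column 277) is centred over the front notch (column about 277) and level. I'll lower it and check.

```bash
python3 -m creep '[0,0,0.2,0, 0,0,0.5,0, 0,0,0.8,0, 0,0,1.1,0, 0,0,1.3,0, 0,0,1.45,0, 0,0,1.55,0, 0,0,1.6,0, 0,0,1.6,0, 0,0,1.6,0]'
python3 - <<'E'
from fit import *
s=ctrl.get_state();m=R.from_quat(s['tcp_rot']).as_matrix();print(s['time'],s['eef_pos'],np.degrees(np.arctan2(m[1,0],m[0,0])),m.T@s['contact_force'],s['wrist_torque'],s['opening'])
im=imaging.read_camera("wrist"); cv2.imwrite("pics/w10.png",im[:,:,::-1])
E
```

```text
time: 13.97
eef_pos: [0.46, -0.1314, 0.0338]
tcp_rot: [0.773, 0.634, -0.0, -0.0]
contact_force: [-3.3, 0.7, 3.1]
opening: 0.258
13.9667 [ 0.46   -0.1314  0.0338] 78.74771310686523 [ 0.0329 -3.378  -3.0743] [ 0.2087  0.4195 -0.0441] 0.2575379908875944
```

View pics/w10.png

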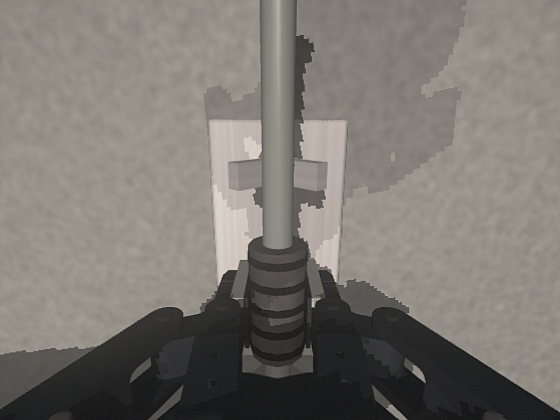

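```bash
python3 -m creep '[0,0,0,0,0,0,0,0,0,0,0,0,0,0,0,0,0,0,0,0,0,0,0,0,0,0,0,0,0,0,0,0,0,0,0,0]' 0 20
python3 -m creep '[0,0,-0.2,0, 0,0,-0.7,0, 0,0,-1.5,0, 0,0,-2.5,0, 0,0,-3.5,0, 0,0,-4.5,0, 0,0,-5.2,0, 0,0,-5.6,0, 0,0,-5.6,0, 0,0,-5.6,0]'
python3 - <<'E'
from fit import *
s=ctrl.get_state();print(s['time'],s['eef_pos'],s['contact_force'],s['opening'])
for c,(x0,y0,w,hh) in dict(scene=(220,140,220,165),wrist=(0,0,560,420)).items():
    im=imaging.read_camera(c); f=1 if c=="wrist" else 3.5
    cv2.imwrite(f"pics/{c}11.png",cv2.resize(im[y0:y0+hh,x0:x0+w,::-1],None,fx=f,fy=f,interpolation=cv2.INTER_CUBIC))
E
```

```text
time: 14.77
eef_pos: [0.46, -0.1314, 0.0333]
tcp_rot: [0.773, 0.634, 0.0, 0.0]
contact_force: [-1.0, 0.0, -1.1]
opening: 1.002
time: 15.6
eef_pos: [0.4599, -0.1314, 0.1733]
tcp_rot: [0.773, 0.634, 0.0, 0.0]
contact_force: [0.7, 0.4, -0.3]
opening: 1.0
15.6 [ 0.4599 -0.1314  0.1733] [ 0.6649  0.367  -0.2839] 0.9996070339400005
```

View pics/scene11.png

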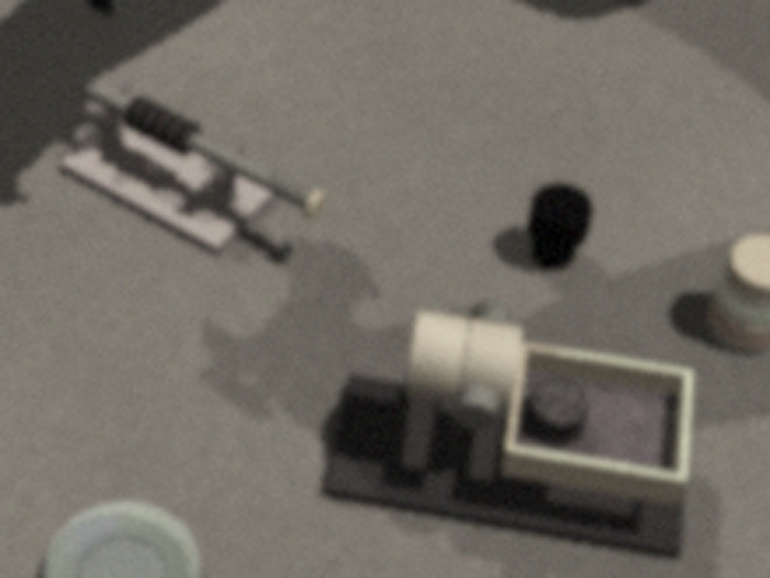

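View pics/wrist11.png

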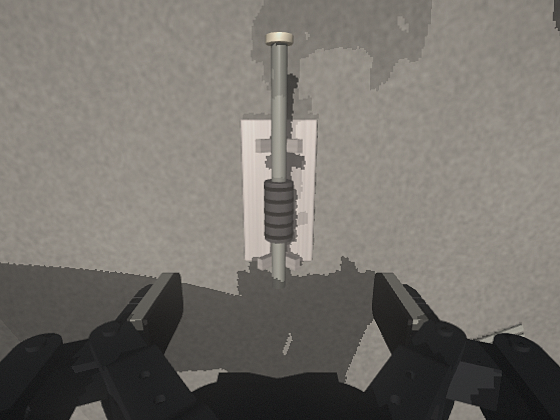

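The scene crop shows the rod back in both notches, with its tip at (314,202) against (314,201) at the start. The cell sits in the pan at (557,410) and the bystanders look unmoved. The gripper is clear, so I'm handing in.

```bash
python3 -c "
from plant import ctrl
print(ctrl.sign_off())"
```

```text
the job is handed in; nothing more can be done
None
```

The lens cell is out of the tube and in the catch pan, and the ejector rod is back in both notches of its rest. I handed the job in at about 15.7 s of the 53 s allowed.

- **Push:** I gripped the rod by its sleeve and lined it up with the bore. I advanced the tip to about 55 mm past the mouth, and the cell dropped out. No reading showed side contact in the bore, though forces were only read at the end of each move.
- **Rod:** It did not slip in the grip. After release its tip shows within one pixel of the start in an enlarged scene-camera crop, and the gripper is open and clear, 14 cm above where it let go.
- **Cell:** It lies flat on the pan floor in both the scene and top pictures.
- **Bystanders:** In the last scene crop the petri dish, jar and spare eyepiece look unmoved. The tweezers were outside that crop. The arm never went near them, but I did not measure them again.
- **Disagreement:** My first hand-picked points for the tube in the top picture were up to about 8 mm off the wrist-camera fit. Drawn over the top and scene pictures, the fit matched to about 2 mm, so I used it.

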